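Hang the ear defenders over the rail

TASK

The sorting wheel has stopped for the night and its ear defenders lie on their side on the counter. Stand them up on their two cups on the counter and let go, then take them again by the top of the headband and hang them over the middle of the rail, the band square across the bar with one cup on each side, left hanging still. Do not drop them, and leave the token dish, the loupe, the ashtray and the counterweight where they are.

Things in the scene. Friction and masses are not known exactly. Their poses are not given: they have to be found in the camera images.
- ear_defenders: Rigid red ear defenders, 0.2 to 0.35 kg, weight mostly in the cups, 182 mm from cup bottoms to crown, 172 mm wide. x: from cups to crown; y: from cup to cup; z: across the band's width. They start lying on their side, z up, crown roughly towards the robot; the origin is then on the counter midway between the cups, 60 mm from their flat bottoms. Band lies at z 22 to 48 mm.
- crown (a point): middle of the outer face (top, once stood up) of the headband's black crown pad, at x 122, y 0, z 35 mm on the ear defenders, same axes. The pad is straight: 43 mm long in y, 28 mm wide in z, 14 mm thick in x; its foam lets a swing on the bar die out in 2 to 3 s. From it the band, 7 mm thick and 26 mm wide, arches down to both cups, 140 mm apart.
- cup_base (a point): point midway between the flat bottoms of the two cups, at x -60, y 0, z 35 mm on the ear defenders, same axes. Stood on these bottoms they are stable: the foot is 172 mm (y) by 70 mm (z). The gap between the cushions is 92 mm.
- cup_a (a point): centre of the cup on the +y side, at x -16, y 66, z 35 mm on the ear defenders, same axes. The cup is flat-sided: 88 mm in x, 40 mm thick in y (black cushion inside, red shell outside), 70 mm in z. A 9 mm thick, 22 mm wide stem leaves the middle of its crown-side end, at y 70 mm.
- cup_b (a point): centre of the other cup, its mirror image, at x -16, y -66, z 35 mm on the ear defenders, same axes
- rail: Fixed steel hanging rail. Origin on the counter under the bar's middle, x along the bar towards the post, z up. The level square bar, 20 by 20 mm, flat on top, axis 190 mm up, runs from a 28 mm brass end ball (centre x -85 mm; this free end points roughly to the robot, with open space beyond) to an upright 26 mm post at x +90 mm on a 96 mm flange. Nothing stands above the bar.
- rail_mid (a point): middle of the bar, on its axis, 190 mm above the counter; same axes as the rail
- token_dish: copper dish of brass tokens, 100 mm across, 26 mm high; origin at the centre of its underside; leave alone
- loupe: brass jeweller's loupe standing on end, 48 mm across, 41 mm high; origin at the centre of its underside; leave alone
- ashtray: mottled brown bakelite ashtray, 124 mm across, 33 mm high; origin at the centre of its underside; leave alone
- counterweight: cast lead counterweight with a knob on top, 64 mm across, 72 mm high; origin at the centre of its underside; leave alone
Not all that is in view belongs to the job. Leave any blue look-alike of the rail alone.

How it is judged:
By the outcome, as a careful person would: the job done as asked, in the order asked, and still so for the second after the job is handed in, with the robot touching nothing.
It also fails if it takes over 72 s, if anything falls off the work surface, if the arm or the gripper's body presses on something with over 40 N, if the wrist force passes 120 N, or if a joint passes its speed limit or range.

ROBOT

A 7-joint arm with a two-finger parallel gripper is mounted at the origin on the work surface. World frame = base frame: x ahead of the robot, y to its left, z up, the work surface at z = 0. Lengths are in m, angles in rad, forces in N, time in s.
With the tool pointing down it reaches from about 0.4 to 0.85 m from the base axis. Payload 10.4 kg.
Tool frame: the origin (TCP) lies on the mounting face of the last link; the fingertips stand r.tips_ahead ahead of it and the grasp point (between the pads) lies 164 mm ahead of it (r.tips_ahead is the distance from the TCP to the fingertips, in m); z points along the fingers, y is the line along which they close (so a half turn about z gives the same grasp; the last joint's range is limited). The gripper opens to 87 mm and grips with 3 to 60 N. Pads are 19 mm wide; open, the fingers measure 117 mm over their backs; the gripper's body (75 mm by 190 mm) begins 51 mm behind the grasp point.
Start: joints at [1.224, 0.332, -0.065, 1.46, 0.022, 1.35, -0.088], TCP at [0.199, -0.593, 0.405] pointing down, gripper open.
Joint ranges: [-2.6, 2.6], [-0.5, 2.12], [-1.47, 1.34], [0.16, 2.42], [-1.27, 4.41], [0.06, 2.06], [-2.6, 2.6]. Speed limits (rad/s): [2.22, 2.22, 2.79, 2.79, 3.14, 3.14, 3.14].

INTERFACE

Orientations are given as a unit quaternion [x, y, z, w].
In Python, from bench import telemetry, imaging, job, r gives the robot as it stands.
- The arm moves only by the tool move_arm, never from a script. Its argument "steps" is a list of rows, each an object of numbers: "dx", "dy", "dz": the shift along the tool's x, y, z in cm; "spin": the turn about the tool's z in rad. In form: [{"dx": .., "dy": .., "dz": .., "spin": ..}, ...]. A call has 1 to 12 rows; each row shifts and turns the commanded pose from where the row before left it, along the tool's axes as they then stand; what a row does not reach is not made up. A row lasts 1/10 s, in which the tool goes at most 50 mm and 8.59 degrees, less where a joint would pass 70% of its speed; a pose out of reach is approached as far as the arm can. A call with a gripper value outside its range is refused whole. "claw" is the finger opening in cm, from 0 to 8.7, set as the call begins (left out, the last holds). The fingers move at their own pace and stop on an object; "squeeze" is the grip in N (left out, the last holds). Time passes only in rows, so rows that do not move let the fingers close. It gives the time, the measured TCP pose, the force, the opening and the grip force at its end, in the units of the state.
- telemetry.read_state(): the state, without advancing time (a new reading comes with each control period).
- imaging.camera(name): name is "scene" or "top"; returns a dict with "img" (420x560x3 uint8, red, green, blue), "camera_matrix" (3x3 intrinsics, pixels), "R" (3x3) and "t" (3): a world point X has camera coordinates R X + t. Camera axes: x right, y down, z forward; pixel columns grow to the right and rows downward; lengths in m; the calibration is good to about 2 mm. A picture is of the moment at which its call begins. There is no depth.
- job.close_job(): hands the job in; it is judged then, once.
The state is a dict: "time": time; "joint_positions": joint angles; "joint_vel": joint speeds; "joint_torque": joint torques, N m; "ee_pos": TCP position; "eef_rot": TCP orientation; "ft_force": force on the tool from outside, world axes, zero at the start; "torque": the same for the moment, N m; "width": finger opening in m; "grip_force": force on a finger pad.
Only numpy, scipy, OpenCV 4.12 (cv2) and the standard library are available. Lean on these libraries where they do the work, as an engineer would, in place of code of your own. Each camera call takes 0.05 s, during which the arm holds its last target. There are 200 camera calls.

## Working session

There is one attempt and no reset: what is moved stays moved. The work goes in short steps, Python scripts to look and compute and a tool call to move; the robot and the scene stay as the last step left them, time stands still between calls to the robot, and variables do not carry over. Pictures are saved under pics/ and viewed, at most 10 in all, crops included, and the job is handed in when it is done.

Besides the shell and the picture viewer there is one more tool, called as name(argument=value, ...) on one line, values as JSON. move_arm: Moves the arm, as the interface text tells. Its arguments: {"type":"object","properties":{"steps":{"type":"array","items":{"type":"object","properties":{"dx":{"type":"number"},"dy":{"type":"number"},"dz":{"type":"number"},"spin":{"type":"number"}}}},"claw":{"type":"number"},"squeeze":{"type":"number"}},"required":["steps"]}

```bash
mkdir -p pics; ls; python3 - <<'E'
from bench import telemetry, imaging, job, r
import cv2,numpy as np
s=telemetry.read_state();print(s, r.tips_ahead)
for n in("scene","top"):
    c=imaging.camera(n);cv2.imwrite(f"pics/{n}0.png",c["img"][:,:,::-1]);print(n,c["camera_matrix"],c["R"],c["t"],-c["R"].T@c["t"])
E
```

```text
pics
{'time': 0.0, 'joint_positions': array([ 1.22444813,  0.33286927, -0.06469355,  1.46090887,  0.02158114,
        1.34990194, -0.08847318]), 'joint_vel': array([ 0.0020639 , -0.00192845,  0.00070508, -0.00083053,  0.00082203,
        0.00066462,  0.00020022]), 'joint_torque': array([ 9.42734368e-04, -6.23265624e+01,  2.51352129e-02, -3.89896059e+01,
       -6.14081486e-02,  3.97861737e-02,  1.65172987e-04]), 'ee_pos': array([ 0.19879363, -0.59241448,  0.40397086]), 'eef_rot': array([ 9.86923760e-01,  1.61186249e-01, -1.35593285e-04, -6.83106296e-04]), 'ft_force': array([ 0.30019006, -0.38057532,  0.04506105]), 'torque': array([-0.04386198, -0.00464963, -0.01398214]), 'grip_force': 0.0, 'width': 0.08689351365395132} 0.1822
scene [[435.84785867   0.         282.97647391]
 [  0.         435.84785867 206.75649684]
 [  0.           0.           1.        ]] [[ 0.69507016  0.71891959  0.00566611]
 [ 0.60406012 -0.57971107 -0.5468514 ]
 [-0.38985747  0.38352276 -0.83721051]] [-0.27699634 -0.23190402  1.72397589] [ 1.00472074 -0.59648322  1.31808319]
top [[471.30532939   0.         280.04995035]
 [  0.         471.30532939 202.71795877]
 [  0.           0.           1.        ]] [[ 0.00576327 -0.99997323  0.00450715]
 [-0.97787909 -0.00657825 -0.20906747]
 [ 0.20909153 -0.00320253 -0.97789083]] [-0.06694272  0.46823284  1.64003199] [ 0.11534412 -0.05860851  1.70196622]
```

View pics/scene0.png

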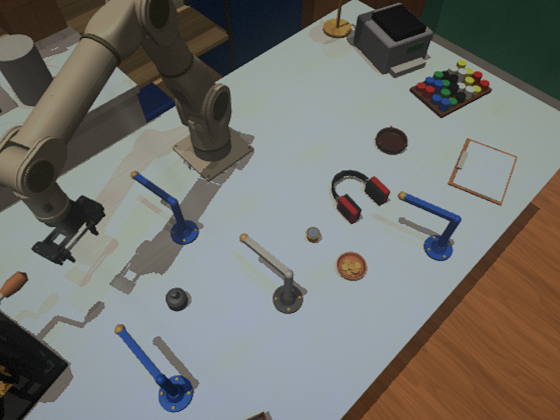

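View pics/top0.png

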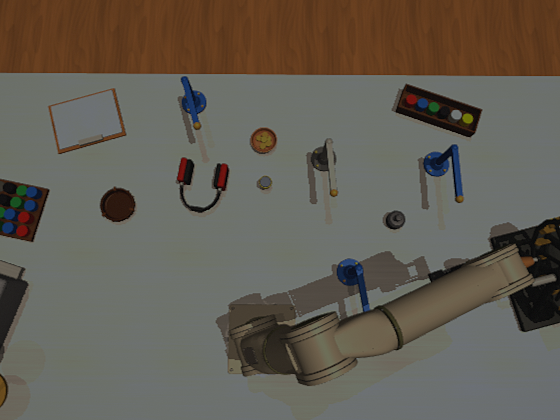

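```bash
python3 - <<'E'
import cv2,numpy as np
a=cv2.imread("pics/scene0.png")[155:235,320:410];b=cv2.imread("pics/top0.png")[150:220,165:245]
a=cv2.resize(a,(400,int(400*80/90)),interpolation=cv2.INTER_CUBIC);b=cv2.resize(b,(400,350),interpolation=cv2.INTER_CUBIC);b=cv2.convertScaleAbs(b,alpha=1.8,beta=20)
o=np.zeros((356,800,3),np.uint8);o[:a.shape[0],:400]=a;o[:350,400:]=b;cv2.imwrite("pics/z.png",o)
E
```

```text
(no output)
```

View pics/z.png

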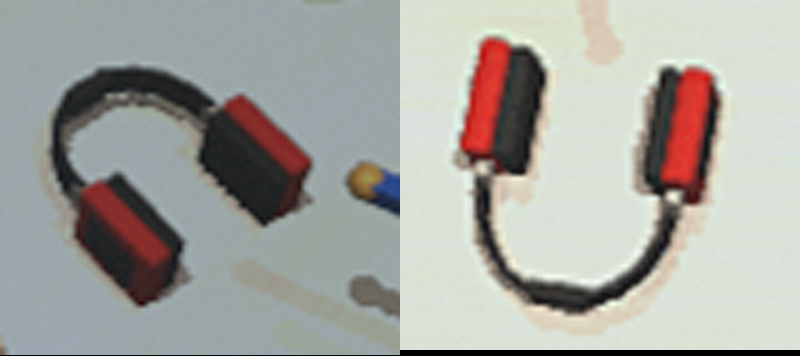

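```bash
cat > h.py <<'E'
import cv2,numpy as np
from bench import telemetry, imaging
def ray(c,u,v):
    K,R,t=c["camera_matrix"],np.array(c["R"]),np.array(c["t"])
    return -R.T@t, R.T@np.linalg.solve(K,[u,v,1.])
def onz(c,u,v,z):
    o,d=ray(c,u,v); return o+d*(z-o[2])/d[2]
def tri(c1,p1,c2,p2):
    o1,d1=ray(c1,*p1);o2,d2=ray(c2,*p2)
    s=np.linalg.lstsq(np.c_[d1,-d2],o2-o1,rcond=None)[0]
    a,b=o1+d1*s[0],o2+d2*s[1]; return (a+b)/2,np.linalg.norm(a-b)
def proj(c,X):
    p=c["camera_matrix"]@(np.array(c["R"])@np.array(X)+c["t"]);return p[:2]/p[2]
def blobs(img,lo,hi,roi,amin=5):
    x0,y0,x1,y1=roi;hsv=cv2.cvtColor(img,cv2.COLOR_RGB2HSV)[y0:y1,x0:x1]
    m=cv2.inRange(hsv,lo,hi);n,l,st,ce=cv2.connectedComponentsWithStats(m)
    return [(ce[i]+[x0,y0],st[i,4],(l==i)) for i in range(1,n) if st[i,4]>=amin]
E
python3 - <<'E'
from h import *
np.set_printoptions(precision=4,suppress=True)
t=imaging.camera("top");s=imaging.camera("scene")
for n,c,roi in(("top",t,(165,145,245,225)),("scene",s,(320,160,400,230))):
    for lo in((0,150,120),(0,150,60)):
        for b in blobs(c["img"],lo,(8,255,255),roi):
            ys,xs=np.nonzero(b[2]);print(n,lo,b[0],b[1],cv2.minAreaRect(np.c_[xs+roi[0],ys+roi[1]].astype(np.float32)))
for n,c,roi in(("top ball",t,(325,180,345,205)),("scene ball",s,(232,228,256,252)),("top bb",t,(188,115,206,135)),("scene bb",s,(392,185,412,205))):
    for b in blobs(c["img"],(12,90,60),(28,255,255),roi):print(n,b[0],b[1])
o=np.zeros((500,800,3),np.uint8)
o[:,:400]=cv2.resize(s["img"][225:325,225:305],(400,500),interpolation=cv2.INTER_CUBIC)
o[:,400:]=cv2.convertScaleAbs(cv2.resize(t["img"][120:220,290:370],(400,500),interpolation=cv2.INTER_CUBIC),alpha=1.6)
cv2.imwrite("pics/rail.png",o[:,:,::-1])
E
```

```text
top (0, 150, 60) [181.7574 168.9118] 136 ((181.85122680664062, 168.8609619140625), (6.076343536376953, 22.55929946899414), 12.094758033752441)
top (0, 150, 60) [221.9655 174.9724] 145 ((221.98800659179688, 174.81600952148438), (6.5293192863464355, 22.36068344116211), 10.30484676361084)
scene (0, 150, 120) [380.1098 184.9146] 82 ((379.75, 184.24998474121094), (21.21320343017578, 3.535533905029297), 45.0)
scene (0, 150, 120) [348.1237 204.8351] 97 ((347.7500305175781, 204.75003051757812), (21.920310974121094, 4.242640495300293), 45.0)
scene (0, 150, 60) [379.85 185.18] 100 ((379.5890197753906, 184.9041290283203), (21.983806610107422, 4.501445293426514), 42.87890625)
scene (0, 150, 60) [348.1057 205.1463] 123 ((348.0000305175781, 205.00003051757812), (22.62741470336914, 5.656853675842285), 45.0)
top ball [333.6429 192.2857] 42
scene ball [242.7895 236.9211] 38
top bb [196.7073 125.2927] 41
scene bb [401.6579 195.2895] 38
```

View pics/rail.png

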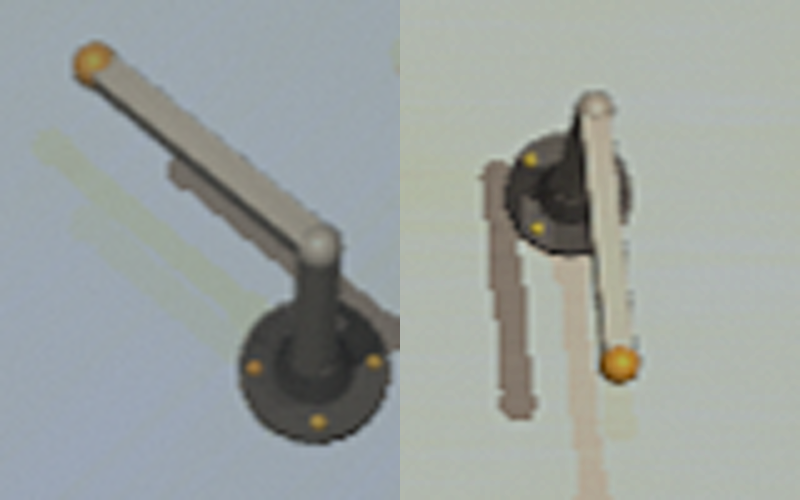

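```bash
python3 - <<'E'
from h import *
np.set_printoptions(precision=4,suppress=True)
t=imaging.camera("top");s=imaging.camera("scene")
for n,a,b in(("ball",(333.7,192.4),(243.3,237.2)),("post",(329.2,140.6),(288.6,273)),("bb",(196.7,125.3),(401.7,195.3)),("L",(181.8,168.9),(379.8,184.9)),("R",(222,174.9),(348.1,205))):
    print(n,tri(t,a,s,b))
for n,c,ps in(("top",t,((181.8,168.9),(222,174.9))),("sc",s,((379.8,184.9),(348.1,205)))):
    L,R=[onz(c,*p,.07) for p in ps]; d=L-R;print(n,L,R,(L+R)/2,np.linalg.norm(d),np.degrees(np.arctan2(-d[0],d[1])))
    ang=np.arctan2(-d[0],d[1]);ux=np.array([-np.cos(ang),-np.sin(ang)]);m=((L+R)/2)[:2]
    print(" crown",m+ux*.138, "edge proj",proj(t,[*(m+ux*.138),.049]),proj(s,[*(m+ux*.138),.049]))
# dark band lowest pixels around crown in top
g=cv2.cvtColor(t["img"],cv2.COLOR_RGB2GRAY);print(g[198:220,196:216:2])
E
```

```text
ball (array([ 0.475 , -0.2396,  0.1899]), np.float64(0.0015556960354234748))
post (array([ 0.6522, -0.2265,  0.1977]), np.float64(0.0022754450589090795))
bb (array([0.7068, 0.2217, 0.1876]), np.float64(0.000419378395785416))
L (array([0.5903, 0.2932, 0.0592]), np.float64(0.002885599734070916))
R (array([0.5687, 0.1471, 0.0588]), np.float64(0.0024144060807275475))
top [0.5862 0.2897 0.07  ] [0.5648 0.1447 0.07  ] [0.5755 0.2172 0.07  ] 0.14659763277852794 -8.357718913963838
 crown [0.439  0.2373] edge proj [195.6377 210.3271] [337.0816 171.1106]
sc [0.5945 0.2869 0.07  ] [0.5732 0.1416 0.07  ] [0.5838 0.2143 0.07  ] 0.14694035767047606 -8.356063357105631
 crown [0.4473 0.2343] edge proj [196.5661 208.0443] [338.2303 172.8533]
[[112 112 112 114 112 112 113 113 114 101]
 [112 113 113 113 112 113 112 112 117  61]
 [112 112 113 112 113 112 113 114 121  29]
 [113 113 112 112 113 112 112 114 104  15]
 [112 112 112 113 112 112 113 120  65  10]
 [113 112 113 113 113 112 116 108  27   7]
 [114 114 113 113 113 115 113  55  12  11]
 [122 120 116 115 115 122  69  17   3  80]
 [ 64  91 109 121 124  76  30   7  12 110]
 [ 18  37  51  76  76  27  19   0  96 101]
 [ 19  17  13  26  27  10   0  77 110  99]
 [ 21  22  23  16  10   0  25 111 105 107]
 [  6  11  17   8   4  80 112 111 107 107]
 [ 29  15   9  17  85 115 107 108 107 108]
 [107  44  39  71  99 110 105 106 104 113]
 [110 103 105 106 107 105 105 104 111 113]
 [107 109 109 108 106 104 104 111 113 113]
 [105 106 107 106 106 108 112 113 112 112]
 [112 108 104 105 104 113 113 112 113 112]
 [113 113 112 111 112 113 112 113 112 113]
 [112 112 113 113 113 112 112 113 112 113]
 [112 113 113 112 113 113 113 112 113 113]]
```

```bash
python3 - <<'E'
from h import *
np.set_printoptions(precision=4,suppress=True)
t=imaging.camera("top");s=imaging.camera("scene")
ux=np.array([-.9893,.1454]);uy=np.array([-.1454,-.9893])
for n,c,roi,z in(("top",t,(175,180,235,220),.021),("sc",s,(325,160,375,200),.049)):
    x0,y0,x1,y1=roi
    g=cv2.resize(cv2.cvtColor(c["img"],cv2.COLOR_RGB2GRAY)[y0:y1,x0:x1],None,fx=4,fy=4,interpolation=cv2.INTER_LINEAR)
    v,u=np.nonzero(g<60 if n=="top" else g<75);P=np.array([onz(c,(a+.5)/4-.5+x0,(b+.5)/4-.5+y0,z)[:2] for a,b in zip(u,v)])
    X=P@ux;Y=P@uy
    print(n,"crown ext",X.max(), "Y at near-crown mean",Y[X>X.max()-.004].mean(), "Y range",[ (round(d,3),Y[abs(X-X.max()+d)<.001].min().round(4),Y[abs(X-X.max()+d)<.001].max().round(4)) for d in(.002,.01,.02,.03,.04)])
for m in ([.5755,.2172],[.5838,.2143],[.5795,.2202]): print("cup pred crown X,Y",m@ux+.138,m@uy)
E
```

```text
top crown ext -0.39916123838955214 Y at near-crown mean -0.29885836910972147 Y range [(0.002, np.float64(-0.3242), np.float64(-0.2818)), (0.01, np.float64(-0.335), np.float64(-0.2703)), (0.02, np.float64(-0.3508), np.float64(-0.2564)), (0.03, np.float64(-0.3583), np.float64(-0.2464)), (0.04, np.float64(-0.3668), np.float64(-0.2398))]
sc crown ext -0.40825896539826095 Y at near-crown mean -0.2983040874649832 Y range [(0.002, np.float64(-0.3181), np.float64(-0.278)), (0.01, np.float64(-0.3317), np.float64(-0.2641)), (0.02, np.float64(-0.3452), np.float64(-0.249)), (0.03, np.float64(-0.3534), np.float64(-0.2412)), (0.04, np.float64(-0.3594), np.float64(-0.2314))]
cup pred crown X,Y -0.39976126999999995 -0.29855366
cup pred crown X,Y -0.40839411999999986 -0.29689150999999997
cup pred crown X,Y -0.40328226999999994 -0.30210316
```

move_arm(steps=[{"dz": -1.25, "spin": 0.1175}, {"dz": -1.25, "spin": 0.1175}, {"dz": -1.25, "spin": 0.1175}, {"dz": -1.25, "spin": 0.1175}, {"dx": 3, "dy": -4}, {"dx": 3, "dy": -4}, {"dx": 3, "dy": -4}, {"dx": 3, "dy": -4}, {"dx": 3, "dy": -4}, {"dx": 3, "dy": -4}, {"dx": 2.5, "dy": -4}, {"dy": -4}], claw=8, squeeze=15)

```text
$.steps[0]: bad value
```

move_arm(steps=[{"dx": -0.8, "dy": -4.4}, {"dx": -0.8, "dy": -4.4}, {"dx": -0.8, "dy": -4.4}, {"dx": -0.8, "dy": -4.4}, {"dx": -0.8, "dy": -4.4}, {"dx": -0.8, "dy": -4.4}, {"dx": -0.8, "dy": -4.4}, {"dx": -0.8, "dy": -4.4}, {"dx": -0.8, "dy": -4.4}, {"dx": -0.8, "dy": -4.4}, {"dx": -0.8, "dy": -4.4}, {}])

```text
$.steps[0]: bad value
```

```bash
cat >> h.py <<'E'
def go(target,tyaw):
    """cm shift along tool axes to target TCP and spin to bring tool x to world angle tyaw (deg)"""
    from scipy.spatial.transform import Rotation as Ro
    s=telemetry.read_state();R=Ro.from_quat(s["eef_rot"]).as_matrix();d=np.array(target)-s["ee_pos"]
    a=np.degrees(np.arctan2(R[1,0],R[0,0]))
    sp=(a-tyaw+90)%180-90
    print("t",round(s["time"],2),"pos",s["ee_pos"].round(4),"yaw",a.round(2),"shift",(R.T@d*100).round(2),"spin",np.radians(sp).round(4),"w",round(s["width"],4),"F",s["ft_force"].round(1),"g",round(s["grip_force"],1),"q",s["joint_positions"].round(2))
E
python3 -c "
from h import *
go([.4349,.2393,.225],-8.4)"
```

```text
t 0.4 pos [ 0.1989 -0.5925  0.4047] yaw 18.55 shift [ 48.84 -71.35  17.97] spin 0.4704 w 0.0876 F [0.2 0.3 0.1] g 0.0 q [ 1.22  0.33 -0.06  1.46  0.02  1.35 -0.09]
```

move_arm(steps=[{"dx": 0, "dy": 0, "dz": -1.25, "spin": 0.1175}, {"dx": 0, "dy": 0, "dz": -1.25, "spin": 0.1175}, {"dx": 0, "dy": 0, "dz": -1.25, "spin": 0.1175}, {"dx": 0, "dy": 0, "dz": -1.25, "spin": 0.1175}, {"dx": 3, "dy": -4, "dz": 0, "spin": 0}, {"dx": 3, "dy": -4, "dz": 0, "spin": 0}, {"dx": 3, "dy": -4, "dz": 0, "spin": 0}, {"dx": 3, "dy": -4, "dz": 0, "spin": 0}, {"dx": 3, "dy": -4, "dz": 0, "spin": 0}, {"dx": 3, "dy": -4, "dz": 0, "spin": 0}, {"dx": 2.5, "dy": -4, "dz": 0, "spin": 0}, {"dx": 0, "dy": -4, "dz": 0, "spin": 0}], claw=8, squeeze=15)

```text
time: 1.6
ee_pos: [0.4508, -0.3033, 0.4543]
eef_rot: [0.997, -0.072, 0.0, -0.0]
ft_force: [-0.0, 0.3, 1.0]
width: 0.0801
grip_force: 0.0
```

move_arm(steps=[{"dx": -0.8, "dy": -4.4, "dz": 0, "spin": 0}, {"dx": -0.8, "dy": -4.4, "dz": 0, "spin": 0}, {"dx": -0.8, "dy": -4.4, "dz": 0, "spin": 0}, {"dx": -0.8, "dy": -4.4, "dz": 0, "spin": 0}, {"dx": -0.8, "dy": -4.4, "dz": 0, "spin": 0}, {"dx": -0.8, "dy": -4.4, "dz": 0, "spin": 0}, {"dx": -0.8, "dy": -4.4, "dz": 0, "spin": 0}, {"dx": -0.8, "dy": -4.4, "dz": 0, "spin": 0}, {"dx": -0.8, "dy": -4.4, "dz": 0, "spin": 0}, {"dx": -0.8, "dy": -4.4, "dz": 0, "spin": 0}, {"dx": -0.8, "dy": -4.4, "dz": 0, "spin": 0}, {"dx": 0, "dy": 0, "dz": 0, "spin": 0}])

```text
time: 2.8
ee_pos: [0.4301, 0.1916, 0.4552]
eef_rot: [0.998, -0.069, 0.0, -0.001]
ft_force: [0.2, 0.3, 0.5]
width: 0.0801
grip_force: 0.0
```

```bash
python3 -c "
from h import *
go([.4349,.2393,.225],-8.4)"
```

```text
t 2.8 pos [0.4301 0.1916 0.4552] yaw -7.89 shift [-0.18 -4.74 23.03] spin 0.0089 w 0.0801 F [0.2 0.3 0.5] g 0.0 q [ 0.29  0.   -0.79  1.74  0.    1.4  -2.21]
```

move_arm(steps=[{"dx": -0.1, "dy": -2.4, "dz": 4, "spin": 0.009}, {"dx": -0.1, "dy": -2.3, "dz": 4, "spin": 0}, {"dx": 0, "dy": 0, "dz": 4, "spin": 0}, {"dx": 0, "dy": 0, "dz": 4, "spin": 0}, {"dx": 0, "dy": 0, "dz": 3, "spin": 0}, {"dx": 0, "dy": 0, "dz": 2, "spin": 0}, {"dx": 0, "dy": 0, "dz": 1.5, "spin": 0}, {"dx": 0, "dy": 0, "dz": 0, "spin": 0}, {"dx": 0, "dy": 0, "dz": 0, "spin": 0}])

```text
time: 3.7
ee_pos: [0.4371, 0.2328, 0.2304]
eef_rot: [0.997, -0.078, 0.0, -0.0]
ft_force: [0.4, 0.5, 0.7]
width: 0.0802
grip_force: 0.0
```

```bash
python3 - <<'E'
from h import *
go([.4349,.2393,.225],-8.4)
t=imaging.camera("top");s=imaging.camera("scene")
o=np.zeros((500,800,3),np.uint8)
o[:,:400]=cv2.resize(s["img"][130:230,310:390],(400,500),interpolation=cv2.INTER_CUBIC)
o[:,400:]=cv2.convertScaleAbs(cv2.resize(t["img"][140:240,165:245],(400,500),interpolation=cv2.INTER_CUBIC),alpha=1.6)
cv2.imwrite("pics/g1.png",o[:,:,::-1])
E
```

```text
t 3.7 pos [0.4371 0.2328 0.2304] yaw -8.9 shift [-0.32 -0.61  0.54] spin -0.0087 w 0.0802 F [0.4 0.5 0.7] g 0.0 q [ 0.12  0.33 -0.79  1.95  0.28  0.97 -2.53]
```

View pics/g1.png

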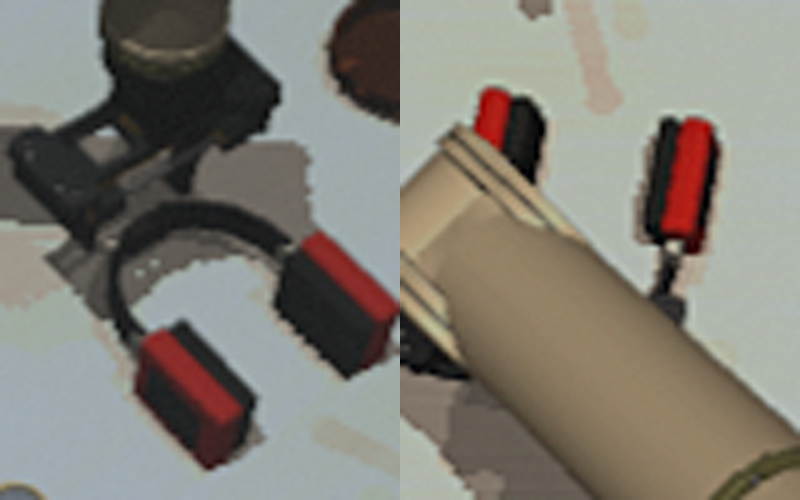

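move_arm(steps=[{"dx": 0, "dy": 0, "dz": -5, "spin": 0}, {"dx": 0, "dy": 0, "dz": -5, "spin": 0}, {"dx": 0, "dy": 0, "dz": 0, "spin": 0.14}, {"dx": 0, "dy": 0, "dz": 0, "spin": 0.14}])

```text
time: 4.2
ee_pos: [0.4379, 0.2322, 0.3282]
eef_rot: [0.986, -0.167, 0.0, 0.004]
ft_force: [-0.4, -0.4, -1.6]
width: 0.0804
grip_force: 0.0
```

```bash
python3 -c "
from h import *
go([.4349,.2393,.225],-8.4)"
```

```text
t 4.2 pos [0.4379 0.2322 0.3282] yaw -19.27 shift [-0.53 -0.65 10.32] spin -0.1896 w 0.0804 F [-0.4 -0.4 -1.6] g 0.0 q [ 0.03  0.16 -0.66  1.86  0.12  1.15 -2.58]
```

Positive spin drives j7 the wrong way; turn the other way by about half a turn.

move_arm(steps=[{"dx": 0, "dy": 0, "dz": 0, "spin": -0.14}, {"dx": 0, "dy": 0, "dz": 0, "spin": -0.14}, {"dx": 0, "dy": 0, "dz": 0, "spin": -0.14}, {"dx": 0, "dy": 0, "dz": 0, "spin": -0.14}, {"dx": 0, "dy": 0, "dz": 0, "spin": -0.14}, {"dx": 0, "dy": 0, "dz": 0, "spin": -0.14}, {"dx": 0, "dy": 0, "dz": 0, "spin": -0.14}, {"dx": 0, "dy": 0, "dz": 0, "spin": -0.14}, {"dx": 0, "dy": 0, "dz": 0, "spin": -0.14}, {"dx": 0, "dy": 0, "dz": 0, "spin": -0.14}, {"dx": 0, "dy": 0, "dz": 0, "spin": -0.14}, {"dx": 0, "dy": 0, "dz": 0, "spin": -0.14}])

```text
time: 5.4
ee_pos: [0.4369, 0.233, 0.3263]
eef_rot: [0.778, 0.628, -0.005, 0.002]
ft_force: [0.3, -0.4, -0.6]
width: 0.08
grip_force: 0.0
```

move_arm(steps=[{"dx": 0, "dy": 0, "dz": 0, "spin": -0.14}, {"dx": 0, "dy": 0, "dz": 0, "spin": -0.14}, {"dx": 0, "dy": 0, "dz": 0, "spin": -0.14}, {"dx": 0, "dy": 0, "dz": 0, "spin": -0.14}, {"dx": 0, "dy": 0, "dz": 0, "spin": -0.14}, {"dx": 0, "dy": 0, "dz": 0, "spin": -0.14}, {"dx": 0, "dy": 0, "dz": 0, "spin": -0.14}, {"dx": 0, "dy": 0, "dz": 0, "spin": -0.14}, {"dx": 0, "dy": 0, "dz": 0, "spin": -0.14}, {"dx": 0, "dy": 0, "dz": 0, "spin": -0.14}, {"dx": 0, "dy": 0, "dz": 0, "spin": 0}])

```text
time: 6.5
ee_pos: [0.437, 0.2328, 0.3261]
eef_rot: [0.193, 0.981, -0.005, -0.001]
ft_force: [0.7, 0.4, -0.1]
width: 0.08
grip_force: 0.0
```

```bash
python3 -c "
from h import *
go([.4349,.2393,.225],-8.4)"
```

```text
t 6.5 pos [0.437  0.2328 0.3261] yaw 157.75 shift [ 0.43  0.63 10.1 ] spin -0.2417 w 0.08 F [ 0.7  0.4 -0.1] g 0.0 q [ 0.33  0.24 -1.01  1.85  0.23  1.18  0.43]
```

move_arm(steps=[{"dx": 0, "dy": 0, "dz": 0, "spin": -0.12}, {"dx": 0, "dy": 0, "dz": 0, "spin": -0.122}, {"dx": 0.3, "dy": 0.6, "dz": 4, "spin": 0}, {"dx": 0, "dy": 0, "dz": 3, "spin": 0}, {"dx": 0, "dy": 0, "dz": 2, "spin": 0}, {"dx": 0, "dy": 0, "dz": 1.1, "spin": 0}, {"dx": 0, "dy": 0, "dz": 0, "spin": 0}, {"dx": 0, "dy": 0, "dz": 0, "spin": 0}])

```text
time: 7.3
ee_pos: [0.4345, 0.2385, 0.2251]
eef_rot: [0.075, 0.997, -0.005, -0.002]
ft_force: [-0.6, 0.3, 0.6]
width: 0.08
grip_force: 0.0
```

```bash
python3 -c "
from h import *
go([.4349,.2393,.225],-8.4)"
```

```text
t 7.3 pos [0.4345 0.2385 0.2251] yaw 171.42 shift [-0.03  0.09  0.01] spin -0.0031 w 0.08 F [-0.6  0.3  0.6] g 0.0 q [ 0.25  0.41 -0.97  1.95  0.4   1.    0.51]
```

move_arm(steps=[{"dx": 0, "dy": 0, "dz": 0, "spin": 0}, {"dx": 0, "dy": 0, "dz": 0, "spin": 0}, {"dx": 0, "dy": 0, "dz": 0, "spin": 0}, {"dx": 0, "dy": 0, "dz": 0, "spin": 0}, {"dx": 0, "dy": 0, "dz": 0, "spin": 0}, {"dx": 0, "dy": 0, "dz": 0, "spin": 0}], claw=3.8, squeeze=8)

```text
time: 7.9
ee_pos: [0.4342, 0.2382, 0.2242]
eef_rot: [0.074, 0.997, -0.005, -0.003]
ft_force: [0.7, -0.5, -0.4]
width: 0.0422
grip_force: 0.3
```

move_arm(steps=[{"dx": 0, "dy": 0, "dz": 0, "spin": 0}, {"dx": 0, "dy": 0, "dz": 0, "spin": 0}])

```text
time: 8.1
ee_pos: [0.4341, 0.2383, 0.2241]
eef_rot: [0.074, 0.997, -0.005, -0.003]
ft_force: [-0.7, 1.3, -0.3]
width: 0.0387
grip_force: 0.3
```

move_arm(steps=[{"dx": 0, "dy": 0, "dz": 0, "spin": 0}, {"dx": 0, "dy": 0, "dz": 0, "spin": 0}, {"dx": 0, "dy": 0, "dz": 0, "spin": 0}, {"dx": -0.35, "dy": 0.1, "dz": 0, "spin": 0}, {"dx": 0, "dy": 0, "dz": 0, "spin": 0}], claw=6.5)

```text
time: 8.6
ee_pos: [0.4382, 0.2386, 0.2241]
eef_rot: [0.074, 0.997, -0.005, -0.003]
ft_force: [0.1, 0.5, 0.2]
width: 0.0638
grip_force: 0.0
```

move_arm(steps=[{"dx": 0, "dy": 0, "dz": 0, "spin": 0}, {"dx": 0, "dy": 0, "dz": 0, "spin": 0}, {"dx": 0, "dy": 0, "dz": 0, "spin": 0}, {"dx": 0, "dy": 0, "dz": 0, "spin": 0}, {"dx": 0, "dy": 0, "dz": 0, "spin": 0}, {"dx": 0, "dy": 0, "dz": 0, "spin": 0}], claw=3.8)

```text
time: 9.2
ee_pos: [0.4377, 0.2387, 0.2241]
eef_rot: [0.074, 0.997, -0.005, -0.003]
ft_force: [-0.9, -0.2, -0.5]
width: 0.0432
grip_force: 8.0
```

move_arm(steps=[{"dx": 0, "dy": 0, "dz": 0, "spin": 0}, {"dx": 0, "dy": 0, "dz": 0, "spin": 0}, {"dx": -0.2, "dy": 0, "dz": 0, "spin": 0}, {"dx": 0, "dy": 0, "dz": 0, "spin": 0}], claw=5.0)

```text
time: 9.6
ee_pos: [0.4399, 0.2383, 0.2241]
eef_rot: [0.074, 0.997, -0.005, -0.003]
ft_force: [-0.2, 0.6, -0.6]
width: 0.0496
grip_force: 0.1
```

move_arm(steps=[{"dx": 0, "dy": 0, "dz": 0, "spin": 0}, {"dx": 0, "dy": 0, "dz": 0, "spin": 0}, {"dx": 0, "dy": 0, "dz": 0, "spin": 0}, {"dx": 0, "dy": 0, "dz": 0, "spin": 0}], claw=3.6, squeeze=15)

```text
time: 10.0
ee_pos: [0.4397, 0.2384, 0.2241]
eef_rot: [0.074, 0.997, -0.005, -0.003]
ft_force: [-0.0, 0.8, -0.1]
width: 0.0436
grip_force: 15.5
```

move_arm(steps=[{"dx": -0.1, "dy": 0, "dz": -0.5, "spin": 0}, {"dx": -0.2, "dy": 0, "dz": -0.6, "spin": 0}, {"dx": -0.2, "dy": 0, "dz": -0.6, "spin": 0}, {"dx": 0, "dy": 0, "dz": 0, "spin": 0}])

```text
time: 10.4
ee_pos: [0.4454, 0.2378, 0.2421]
eef_rot: [0.074, 0.997, -0.005, -0.002]
ft_force: [-1.0, 0.2, -0.6]
width: 0.0431
grip_force: 15.4
```

```bash
python3 - <<'E'
import numpy as np
p=np.radians(np.arange(20,105.1,5));print(np.c_[np.degrees(p),-np.cos(p)*18.5,np.sin(p)*18.5].round(2)); print(np.c_[np.diff(-np.cos(p)*18.5),np.diff(np.sin(p)*18.5)].round(2))
E
```

```text
[[ 20.   -17.38   6.33]
 [ 25.   -16.77   7.82]
 [ 30.   -16.02   9.25]
 [ 35.   -15.15  10.61]
 [ 40.   -14.17  11.89]
 [ 45.   -13.08  13.08]
 [ 50.   -11.89  14.17]
 [ 55.   -10.61  15.15]
 [ 60.    -9.25  16.02]
 [ 65.    -7.82  16.77]
 [ 70.    -6.33  17.38]
 [ 75.    -4.79  17.87]
 [ 80.    -3.21  18.22]
 [ 85.    -1.61  18.43]
 [ 90.    -0.    18.5 ]
 [ 95.     1.61  18.43]
 [100.     3.21  18.22]
 [105.     4.79  17.87]]
[[ 0.62  1.49]
 [ 0.75  1.43]
 [ 0.87  1.36]
 [ 0.98  1.28]
 [ 1.09  1.19]
 [ 1.19  1.09]
 [ 1.28  0.98]
 [ 1.36  0.87]
 [ 1.43  0.75]
 [ 1.49  0.62]
 [ 1.54  0.49]
 [ 1.58  0.35]
 [ 1.6   0.21]
 [ 1.61  0.07]
 [ 1.61 -0.07]
 [ 1.6  -0.21]
 [ 1.58 -0.35]]
```

move_arm(steps=[{"dx": -0.3, "dy": 0, "dz": -0.75, "spin": 0}, {"dx": -0.32, "dy": 0, "dz": -0.75, "spin": 0}, {"dx": -0.37, "dy": 0, "dz": -0.72, "spin": 0}, {"dx": -0.38, "dy": 0, "dz": -0.71, "spin": 0}, {"dx": -0.43, "dy": 0, "dz": -0.68, "spin": 0}, {"dx": -0.44, "dy": 0, "dz": -0.68, "spin": 0}, {"dx": -0.49, "dy": 0, "dz": -0.64, "spin": 0}, {"dx": 0, "dy": 0, "dz": 0, "spin": 0}])

```text
time: 11.2
ee_pos: [0.4729, 0.2341, 0.2911]
eef_rot: [0.075, 0.997, -0.005, -0.002]
ft_force: [-0.4, 0.9, -0.3]
width: 0.0429
grip_force: 15.8
```

```bash
python3 - <<'E'
from h import *
go([.4349,.2393,.225],171.6)
s=imaging.camera("scene")
cv2.imwrite("pics/g2.png",cv2.resize(s["img"][120:230,300:400],(500,550),interpolation=cv2.INTER_CUBIC)[:,:,::-1])
E
```

```text
t 11.2 pos [0.4729 0.2341 0.2911] yaw 171.45 shift [3.81 0.01 6.62] spin -0.0026 w 0.0429 F [-0.4  0.9 -0.3] g 15.8 q [ 0.29  0.38 -0.99  1.81  0.35  1.15  0.61]
```

View pics/g2.png

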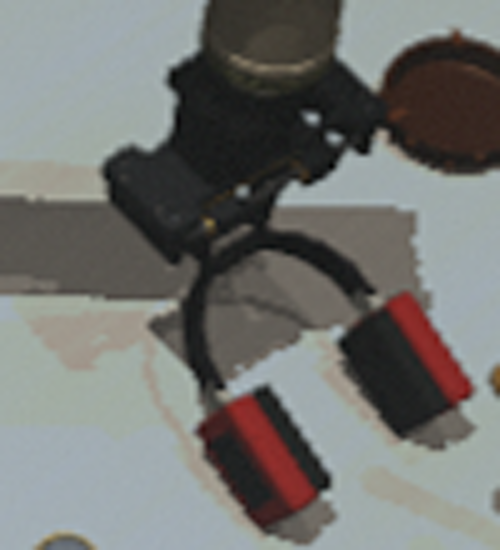

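move_arm(steps=[{"dx": -0.5, "dy": 0, "dz": -0.64, "spin": 0}, {"dx": -0.54, "dy": 0, "dz": -0.6, "spin": 0}, {"dx": -0.55, "dy": 0, "dz": -0.6, "spin": 0}, {"dx": -0.59, "dy": 0, "dz": -0.55, "spin": 0}, {"dx": -0.6, "dy": 0, "dz": -0.55, "spin": 0}, {"dx": -0.64, "dy": 0, "dz": -0.49, "spin": 0}, {"dx": -0.64, "dy": 0, "dz": -0.49, "spin": 0}, {"dx": -0.68, "dy": 0, "dz": -0.44, "spin": 0}, {"dx": -0.68, "dy": 0, "dz": -0.44, "spin": 0}, {"dx": -0.72, "dy": 0, "dz": -0.38, "spin": 0}, {"dx": -0.72, "dy": 0, "dz": -0.38, "spin": 0}, {"dx": -0.74, "dy": 0, "dz": -0.31, "spin": 0}])

```text
time: 12.45
ee_pos: [0.5481, 0.2239, 0.3499]
eef_rot: [0.074, 0.997, -0.005, -0.002]
ft_force: [-6.4, -0.1, 12.3]
width: 0.0425
grip_force: 16.8
```

move_arm(steps=[{"dx": -0.75, "dy": 0, "dz": -0.31, "spin": 0}, {"dx": -0.77, "dy": 0, "dz": -0.25, "spin": 0}, {"dx": -0.77, "dy": 0, "dz": -0.25, "spin": 0}, {"dx": -0.79, "dy": 0, "dz": -0.18, "spin": 0}, {"dx": -0.79, "dy": 0, "dz": -0.18, "spin": 0}, {"dx": -0.8, "dy": 0, "dz": -0.1, "spin": 0}, {"dx": -0.8, "dy": 0, "dz": -0.1, "spin": 0}, {"dx": -0.8, "dy": 0, "dz": -0.03, "spin": 0}, {"dx": -0.8, "dy": 0, "dz": -0.03, "spin": 0}, {"dx": 0, "dy": 0, "dz": 0, "spin": 0}, {"dx": 0, "dy": 0, "dz": 0, "spin": 0}])

```text
time: 13.55
ee_pos: [0.619, 0.2132, 0.3654]
eef_rot: [0.075, 0.997, -0.004, -0.0]
ft_force: [0.2, -1.2, 15.5]
width: 0.0432
grip_force: 17.1
```

```bash
python3 - <<'E'
from h import *
go([.4349,.2393,.225],171.6)
s=imaging.camera("scene")
cv2.imwrite("pics/g3.png",cv2.resize(s["img"][120:230,310:410],(500,550),interpolation=cv2.INTER_CUBIC)[:,:,::-1])
E
```

```text
t 13.55 pos [0.619  0.2132 0.3654] yaw 171.43 shift [18.59 -0.05 14.04] spin -0.0029 w 0.0432 F [ 0.2 -1.2 15.5] g 17.1 q [ 0.21  0.58 -0.9   1.39  0.45  1.39  0.73]
```

View pics/g3.png

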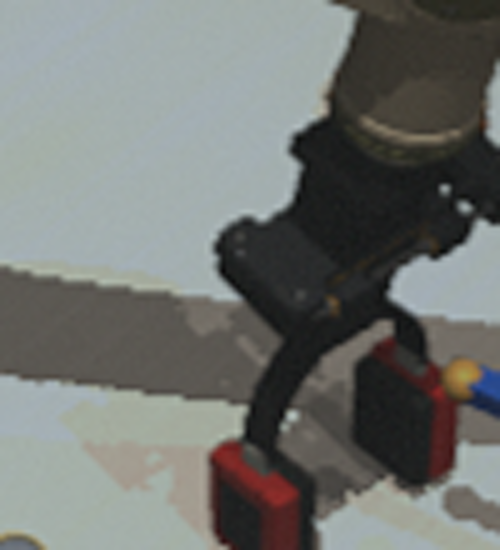

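move_arm(steps=[{"dx": 0, "dy": 0, "dz": -0.2, "spin": 0}, {"dx": 0, "dy": 0, "dz": -0.2, "spin": 0}, {"dx": 0, "dy": 0, "dz": -0.2, "spin": 0}, {"dx": 0, "dy": 0, "dz": 0, "spin": 0}, {"dx": 0, "dy": 0, "dz": 0, "spin": 0}])

```text
time: 14.1
ee_pos: [0.6177, 0.2131, 0.3681]
eef_rot: [0.074, 0.997, -0.005, -0.003]
ft_force: [-0.2, 0.4, -1.6]
width: 0.043
grip_force: 15.5
```

```bash
cat > m.py <<'E'
from h import *
# red-shell lean in both views: projected vertical edges
def cups():
    out={}
    for n in("top","scene"):
        c=imaging.camera(n);roi=(165,110,245,225) if n=="top" else (320,150,410,250)
        out[n]=(c,[(b[0],b[1]) for b in blobs(c["img"],(0,150,50),(8,255,255),roi,25)])
    return out
E
python3 - <<'E'
from m import *
go([.4349,.2393,.225],171.6)
o=cups()
for n in o:print(n,[(p.round(1),a) for p,a in o[n][1]])
E
```

```text
t 14.1 pos [0.6177 0.2131 0.3681] yaw 171.49 shift [18.39  0.05 14.41] spin -0.0019 w 0.043 F [-0.2  0.4 -1.6] g 15.5 q [ 0.21  0.57 -0.9   1.39  0.45  1.4   0.74]
top []
scene [(array([359.5, 214.1]), np.int32(83))]
```

move_arm(steps=[{"dx": 0, "dy": 0, "dz": 0.1, "spin": 0}, {"dx": 0, "dy": 0, "dz": 0.1, "spin": 0}, {"dx": 0, "dy": 0, "dz": 0.1, "spin": 0}, {"dx": 0, "dy": 0, "dz": 0, "spin": 0}, {"dx": 0, "dy": 0, "dz": 0, "spin": 0}])

```text
time: 14.7
ee_pos: [0.6178, 0.2131, 0.3659]
eef_rot: [0.074, 0.997, -0.005, -0.002]
ft_force: [-0.6, -1.7, 2.6]
width: 0.0435
grip_force: 15.8
```

```bash
python3 - <<'E'
from h import *
go([.4349,.2393,.225],171.6)
s=imaging.camera("scene")
cv2.imwrite("pics/g4.png",cv2.resize(s["img"][140:240,320:410],(720,800),interpolation=cv2.INTER_CUBIC)[200:800,:,::-1])
E
```

```text
t 14.7 pos [0.6178 0.2131 0.3659] yaw 171.48 shift [18.42  0.03 14.17] spin -0.0021 w 0.0435 F [-0.6 -1.7  2.6] g 15.8 q [ 0.21  0.57 -0.9   1.39  0.45  1.4   0.74]
```

View pics/g4.png

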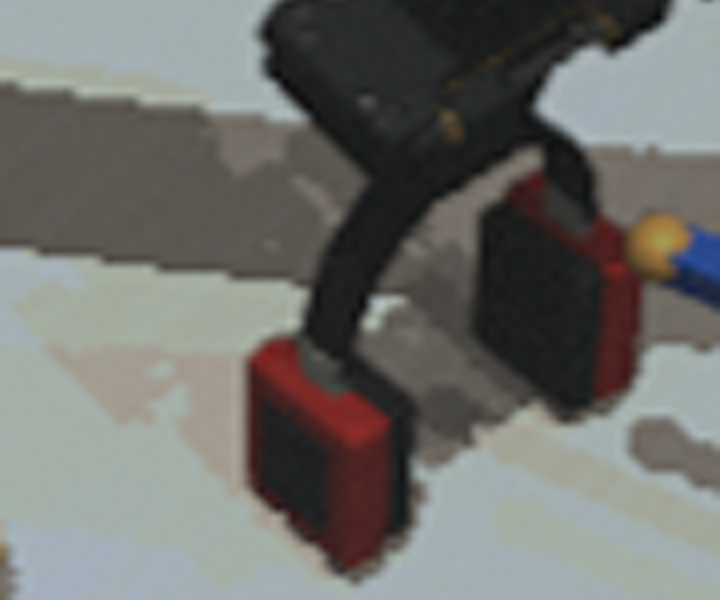

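move_arm(steps=[{"dx": -0.5, "dy": 0, "dz": -0.05, "spin": 0}, {"dx": -0.5, "dy": 0, "dz": 0, "spin": 0}, {"dx": -0.5, "dy": 0, "dz": 0, "spin": 0}, {"dx": -0.5, "dy": 0, "dz": 0.05, "spin": 0}, {"dx": -0.5, "dy": 0, "dz": 0.05, "spin": 0}, {"dx": -0.5, "dy": 0, "dz": 0.1, "spin": 0}, {"dx": 0, "dy": 0, "dz": 0, "spin": 0}])

```text
time: 15.45
ee_pos: [0.6481, 0.2085, 0.3639]
eef_rot: [0.074, 0.997, -0.005, -0.002]
ft_force: [1.0, -2.8, 4.0]
width: 0.0434
grip_force: 15.0
```

move_arm(steps=[{"dx": -0.4, "dy": 0, "dz": 0.08, "spin": 0}, {"dx": -0.4, "dy": 0, "dz": 0.1, "spin": 0}, {"dx": -0.4, "dy": 0, "dz": 0.1, "spin": 0}, {"dx": -0.3, "dy": 0, "dz": 0.08, "spin": 0}, {"dx": 0, "dy": 0, "dz": 0, "spin": 0}])

```text
time: 15.95
ee_pos: [0.6626, 0.2064, 0.3626]
eef_rot: [0.074, 0.997, -0.005, -0.001]
ft_force: [-2.6, -4.5, 16.6]
width: 0.0437
grip_force: 15.8
```

```bash
python3 - <<'E'
from h import *
go([.4349,.2393,.225],171.6)
s=imaging.camera("scene")
cv2.imwrite("pics/g5.png",cv2.resize(s["img"][140:240,320:410],(720,800),interpolation=cv2.INTER_CUBIC)[200:800,:,::-1])
E
```

```text
t 15.95 pos [0.6626 0.2064 0.3626] yaw 171.46 shift [2.298e+01 1.000e-02 1.381e+01] spin -0.0025 w 0.0437 F [-2.6 -4.5 16.6] g 15.8 q [ 0.17  0.66 -0.86  1.27  0.49  1.44  0.77]
```

View pics/g5.png

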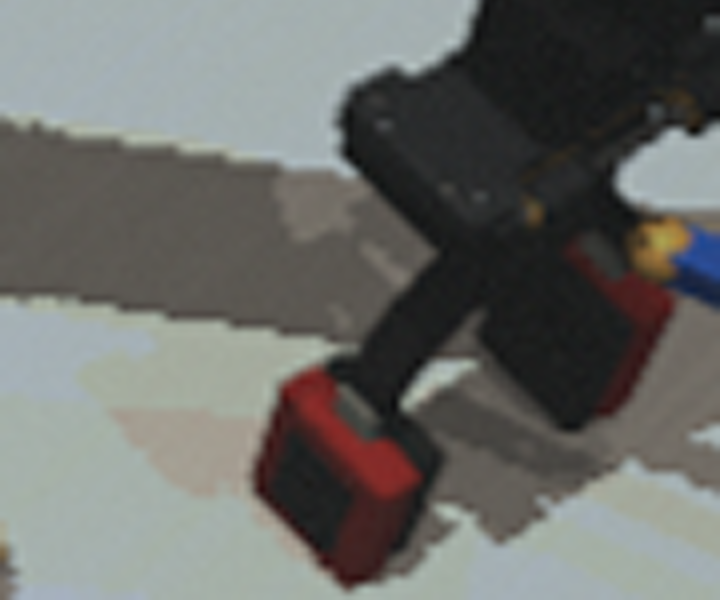

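move_arm(steps=[{"dx": 0, "dy": 0, "dz": -0.2, "spin": 0}, {"dx": 0.6, "dy": 0, "dz": -0.12, "spin": 0}, {"dx": 0.6, "dy": 0, "dz": -0.1, "spin": 0}, {"dx": 0.6, "dy": 0, "dz": -0.08, "spin": 0}, {"dx": 0.6, "dy": 0, "dz": -0.05, "spin": 0}, {"dx": 0.6, "dy": 0, "dz": 0, "spin": 0}, {"dx": 0.6, "dy": 0, "dz": 0, "spin": 0}, {"dx": 0.5, "dy": 0, "dz": 0, "spin": 0}, {"dx": 0, "dy": 0, "dz": 0, "spin": 0}])

```text
time: 16.9
ee_pos: [0.6209, 0.213, 0.3661]
eef_rot: [0.074, 0.997, -0.005, -0.003]
ft_force: [0.2, 0.9, -0.8]
width: 0.0436
grip_force: 15.1
```

```bash
python3 - <<'E'
from h import *
go([.4349,.2393,.225],171.6)
c=imaging.camera("scene")
roi=(330,190,380,230)
for b in blobs(c["img"],(0,140,30),(8,255,255),roi,25):
    ys,xs=np.nonzero(b[2]);P=np.c_[xs+roi[0],ys+roi[1]].astype(np.float32)
    print(b[0],b[1]);
    for y in range(int(P[:,1].min()),int(P[:,1].max())+1):print(y,P[P[:,1]==y,0].min(),P[P[:,1]==y,0].max())
# expected image direction of vertical at cup
p=proj(c,[.64,.14,0]);q=proj(c,[.64,.14,.088]);print(p,q)
E
```

```text
t 16.9 pos [0.6209 0.213  0.3661] yaw 171.54 shift [18.72  0.02 14.2 ] spin -0.0011 w 0.0436 F [ 0.2  0.9 -0.8] g 15.1 q [ 0.21  0.58 -0.9   1.38  0.45  1.4   0.74]
[355.20833333 210.3125    ] 96
202 351.0 351.0
203 349.0 353.0
204 348.0 353.0
205 347.0 352.0
206 348.0 352.0
207 349.0 353.0
208 350.0 354.0
209 351.0 355.0
210 351.0 356.0
211 353.0 361.0
212 354.0 361.0
213 355.0 362.0
214 355.0 363.0
215 356.0 363.0
216 357.0 362.0
217 358.0 361.0
[359.55481137 227.72944896] [363.58317268 214.37139408]
```

move_arm(steps=[{"dx": -0.6, "dy": 0, "dz": 0, "spin": 0}, {"dx": -0.6, "dy": 0, "dz": 0, "spin": 0}, {"dx": -0.6, "dy": 0, "dz": 0, "spin": 0}, {"dx": -0.6, "dy": 0, "dz": 0.05, "spin": 0}, {"dx": -0.6, "dy": 0, "dz": 0.05, "spin": 0}, {"dx": -0.6, "dy": 0, "dz": 0.08, "spin": 0}, {"dx": -0.6, "dy": 0, "dz": 0.08, "spin": 0}, {"dx": 0, "dy": 0, "dz": 0, "spin": 0}, {"dx": 0, "dy": 0, "dz": 0, "spin": 0}])

```text
time: 17.85
ee_pos: [0.6631, 0.2066, 0.363]
eef_rot: [0.074, 0.997, -0.005, -0.003]
ft_force: [1.0, 0.1, -2.9]
width: 0.0437
grip_force: 15.1
```

```bash
cat >m.py <<'E'
from h import *
def lean():
    go([.4349,.2393,.225],171.6)
    c=imaging.camera("scene");roi=(325,185,395,235)
    hs=cv2.cvtColor(c["img"],cv2.COLOR_RGB2HSV)
    v=c["img"].max(2)
    # near cup: any red or dark, left silhouette per row
    for b in blobs(c["img"],(0,140,20),(10,255,255),roi,15):
        ys,xs=np.nonzero(b[2]);print(b[0].round(1),b[1]," ".join(f"{y+roi[1]}:{xs[ys==y].min()+roi[0]}-{xs[ys==y].max()+roi[0]}" for y in np.unique(ys)))
E
python3 -c "from m import *;lean()"
```

```text
t 17.85 pos [0.6631 0.2066 0.363 ] yaw 171.5 shift [2.298e+01 1.000e-02 1.391e+01] spin -0.0017 w 0.0437 F [ 1.   0.1 -2.9] g 15.1 q [ 0.17  0.66 -0.86  1.27  0.49  1.44  0.77]
[363.6 219.6] 100 211:359-359 212:357-361 213:356-361 214:356-361 215:356-360 216:357-361 217:358-362 218:359-363 219:360-364 220:361-369 221:362-369 222:363-370 223:363-371 224:364-372 225:365-371 226:366-370 227:367-368
```

move_arm(steps=[{"dx": 0, "dy": 0, "dz": 0.1, "spin": 0}, {"dx": 0, "dy": 0, "dz": 0.1, "spin": 0}, {"dx": 0, "dy": 0, "dz": 0, "spin": 0}, {"dx": 0, "dy": 0, "dz": 0, "spin": 0}])

```text
time: 18.3
ee_pos: [0.663, 0.2067, 0.3625]
eef_rot: [0.074, 0.997, -0.005, -0.002]
ft_force: [-1.5, -1.0, 4.6]
width: 0.0435
grip_force: 15.3
```

```bash
python3 - <<'E'
from m import *
lean()
s=imaging.camera("scene")
cv2.imwrite("pics/g6.png",cv2.resize(s["img"][160:240,330:410],(600,600),interpolation=cv2.INTER_CUBIC)[:,:,::-1])
E
```

```text
t 18.3 pos [0.663  0.2067 0.3625] yaw 171.5 shift [ 2.300e+01 -1.000e-02  1.382e+01] spin -0.0017 w 0.0435 F [-1.5 -1.   4.6] g 15.3 q [ 0.17  0.66 -0.86  1.27  0.49  1.44  0.77]
[363.6 219.8] 100 212:358-361 213:356-361 214:356-361 215:355-361 216:357-361 217:358-362 218:358-363 219:360-364 220:361-368 221:361-369 222:363-370 223:363-371 224:364-372 225:365-372 226:366-370 227:367-369
```

View pics/g6.png

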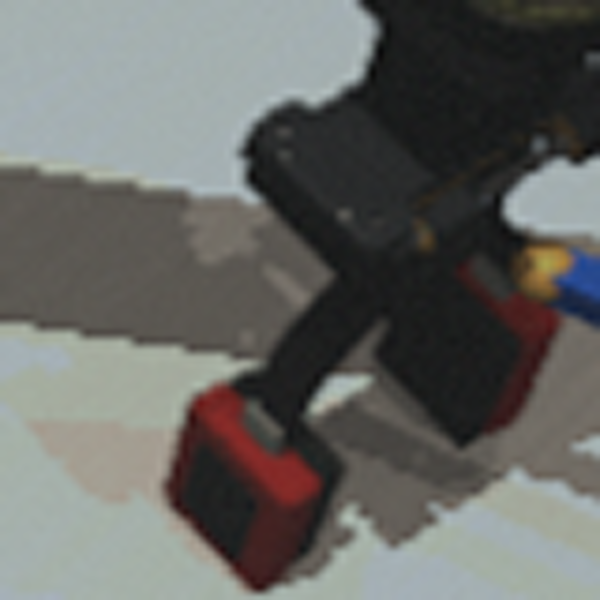

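move_arm(steps=[{"dx": 0, "dy": 0, "dz": 0, "spin": 0}, {"dx": 0, "dy": 0, "dz": 0, "spin": 0}, {"dx": 0, "dy": 0, "dz": 0, "spin": 0}, {"dx": 0, "dy": 0, "dz": 0, "spin": 0}], claw=5.5)

```text
time: 18.8
ee_pos: [0.6631, 0.2064, 0.361]
eef_rot: [0.074, 0.997, -0.005, -0.003]
ft_force: [0.1, -0.2, -0.6]
width: 0.0545
grip_force: 0.0
```

```bash
python3 -c "from m import *;lean()"
```

```text
t 18.8 pos [0.6631 0.2064 0.361 ] yaw 171.5 shift [22.99  0.03 13.71] spin -0.0017 w 0.0545 F [ 0.1 -0.2 -0.6] g 0.0 q [ 0.17  0.66 -0.86  1.27  0.49  1.44  0.77]
[363.1 219.5] 97 212:357-360 213:356-361 214:355-360 215:355-360 216:357-361 217:357-361 218:358-362 219:359-364 220:360-368 221:362-369 222:362-370 223:363-371 224:364-371 225:365-371 226:366-369
```

move_arm(steps=[{"dx": 0, "dy": 0, "dz": -1, "spin": 0}, {"dx": 0, "dy": 0, "dz": -1, "spin": 0}, {"dx": 0.3, "dy": 0, "dz": 0, "spin": 0}, {"dx": 0, "dy": 0, "dz": 0, "spin": 0}, {"dx": 0, "dy": 0, "dz": 0, "spin": 0}, {"dx": 0, "dy": 0, "dz": 0, "spin": 0}, {"dx": 0, "dy": 0, "dz": 0, "spin": 0}, {"dx": 0, "dy": 0, "dz": 0, "spin": 0}])

```text
time: 19.65
ee_pos: [0.6603, 0.207, 0.3809]
eef_rot: [0.074, 0.997, -0.005, -0.003]
ft_force: [0.3, 0.4, -0.5]
width: 0.0549
grip_force: 0.0
```

```bash
python3 -c "from m import *;lean()
s=imaging.camera('scene');t=imaging.camera('top')
for z in(0,):print(onz(s,352,225.3,0),onz(s,364.4,238.4,0))
for b in blobs(t['img'],(0,140,30),(10,255,255),(150,90,260,220),8):print(b[0],b[1])"
```

```text
t 19.65 pos [0.6603 0.207  0.3809] yaw 171.5 shift [22.69  0.03 15.7 ] spin -0.0018 w 0.0549 F [ 0.3  0.4 -0.5] g 0.0 q [ 0.17  0.64 -0.87  1.25  0.48  1.47  0.77]
[363.1 219.6] 101 212:357-360 213:356-361 214:355-360 215:355-360 216:357-361 217:357-362 218:358-363 219:359-364 220:360-368 221:361-369 222:362-370 223:363-371 224:364-371 225:365-371 226:366-369 227:368-368
[0.61511067 0.12837403 0.        ] [0.67943289 0.11946379 0.        ]
[254.54166667 140.16666667] 48
[185.55072464 152.02898551] 69
```

move_arm(steps=[{"dx": 0, "dy": 0, "dz": 0.8, "spin": 0}, {"dx": 0, "dy": 0, "dz": 0.8, "spin": 0}, {"dx": 0, "dy": 0, "dz": 0.4, "spin": 0}, {"dx": 0, "dy": 0, "dz": 0.15, "spin": 0}, {"dx": 0, "dy": 0, "dz": 0, "spin": 0}])

```text
time: 20.3
ee_pos: [0.6601, 0.2069, 0.3594]
eef_rot: [0.074, 0.997, -0.005, -0.003]
ft_force: [-0.3, 0.1, 0.9]
width: 0.0549
grip_force: 0.0
```

move_arm(steps=[{"dx": 0, "dy": 0, "dz": 0, "spin": 0}, {"dx": 0, "dy": 0, "dz": 0, "spin": 0}, {"dx": 0, "dy": 0, "dz": 0, "spin": 0}, {"dx": 0, "dy": 0, "dz": 0, "spin": 0}, {"dx": 0, "dy": 0, "dz": 0, "spin": 0}], claw=3.6, squeeze=20)

```text
time: 20.8
ee_pos: [0.6602, 0.2071, 0.3608]
eef_rot: [0.074, 0.997, -0.005, -0.002]
ft_force: [-0.3, -1.8, 5.5]
width: 0.0441
grip_force: 19.4
```

move_arm(steps=[{"dx": 0, "dy": 0, "dz": 0, "spin": 0}, {"dx": 0, "dy": 0, "dz": 0, "spin": 0}, {"dx": 0, "dy": 0, "dz": -0.15, "spin": 0}, {"dx": 0, "dy": 0, "dz": 0, "spin": 0}], claw=5.2)

```text
time: 21.2
ee_pos: [0.6601, 0.2069, 0.3611]
eef_rot: [0.074, 0.997, -0.005, -0.003]
ft_force: [0.0, -0.2, -0.9]
width: 0.0521
grip_force: 0.0
```

move_arm(steps=[{"dx": 0, "dy": 0, "dz": 0, "spin": 0}, {"dx": 0, "dy": 0, "dz": 0, "spin": 0}, {"dx": 0, "dy": 0, "dz": 0, "spin": 0}, {"dx": 0, "dy": 0, "dz": 0, "spin": 0}, {"dx": 0, "dy": 0, "dz": 0, "spin": 0}], claw=3.6)

```text
time: 21.7
ee_pos: [0.6601, 0.2071, 0.3612]
eef_rot: [0.074, 0.997, -0.005, -0.003]
ft_force: [0.4, 0.6, 1.4]
width: 0.0439
grip_force: 20.5
```

move_arm(steps=[{"dx": 0, "dy": 0, "dz": -0.2, "spin": 0}, {"dx": 0, "dy": 0, "dz": -0.3, "spin": 0}, {"dx": 0, "dy": 0, "dz": -0.3, "spin": 0}, {"dx": 0, "dy": 0, "dz": 0, "spin": 0}, {"dx": 0, "dy": 0, "dz": 0, "spin": 0}, {"dx": 0, "dy": 0, "dz": 0, "spin": 0}])

```text
time: 22.3
ee_pos: [0.6602, 0.2069, 0.369]
eef_rot: [0.074, 0.997, -0.005, -0.003]
ft_force: [-0.5, 0.4, -2.1]
width: 0.0437
grip_force: 20.0
```

```bash
python3 -c "from m import *;lean()"
```

```text
t 22.3 pos [0.6602 0.2069 0.369 ] yaw 171.5 shift [22.69  0.03 14.51] spin -0.0018 w 0.0437 F [-0.5  0.4 -2.1] g 20.0 q [ 0.17  0.65 -0.87  1.27  0.49  1.45  0.77]
[363.6 218.5] 106 210:359-360 211:357-360 212:356-361 213:355-361 214:356-361 215:357-361 216:357-362 217:359-363 218:360-364 219:360-369 220:362-370 221:363-371 222:363-372 223:364-372 224:366-371 225:366-370 226:367-368
```

move_arm(steps=[{"dx": 0.5, "dy": 0, "dz": -0.6, "spin": 0}, {"dx": 0.8, "dy": 0, "dz": -1.2, "spin": 0}, {"dx": 0.8, "dy": 0, "dz": -2, "spin": 0}, {"dx": 0.8, "dy": 0, "dz": -2.5, "spin": 0}, {"dx": 0.8, "dy": 0, "dz": -2.5, "spin": 0}, {"dx": 0.8, "dy": 0, "dz": -2.5, "spin": 0}, {"dx": 0.8, "dy": 0, "dz": -2.5, "spin": 0}, {"dx": 0.5, "dy": 0, "dz": -2.5, "spin": 0}, {"dx": 0.3, "dy": 0, "dz": -2.5, "spin": 0}, {"dx": 0, "dy": 0, "dz": -2, "spin": 0}, {"dx": 0, "dy": 0, "dz": -1.4, "spin": 0}, {"dx": 0, "dy": 0, "dz": -0.7, "spin": 0}])

```text
time: 23.55
ee_pos: [0.5999, 0.2188, 0.6018]
eef_rot: [0.074, 0.997, -0.004, -0.001]
ft_force: [0.1, -0.1, -1.5]
width: 0.044
grip_force: 20.0
```

```bash
python3 -c "
from h import *
go([.5597,-.2333,.60],184.2)"
```

```text
t 23.55 pos [0.5999 0.2188 0.6018] yaw 171.55 shift [ -2.67 -45.3    0.57] spin -0.2208 w 0.044 F [ 0.1 -0.1 -1.5] g 20.0 q [ 0.12  0.49 -0.93  0.98  0.4   1.84  0.78]
```

move_arm(steps=[{"dx": -0.1, "dy": -0.5, "dz": 0, "spin": 0}, {"dx": -0.1, "dy": -1, "dz": 0, "spin": 0}, {"dx": -0.1, "dy": -1.5, "dz": 0, "spin": 0}, {"dx": -0.1, "dy": -2, "dz": 0, "spin": 0}, {"dx": -0.1, "dy": -2.3, "dz": 0, "spin": 0}, {"dx": -0.1, "dy": -2.3, "dz": 0, "spin": 0}, {"dx": -0.1, "dy": -2.3, "dz": 0, "spin": 0}, {"dx": -0.1, "dy": -2.3, "dz": 0, "spin": 0}, {"dx": -0.1, "dy": -2.3, "dz": 0, "spin": 0}, {"dx": -0.1, "dy": -2.3, "dz": 0, "spin": 0}, {"dx": -0.1, "dy": -2.3, "dz": 0, "spin": 0}, {"dx": -0.1, "dy": -2.3, "dz": 0, "spin": 0}])

```text
time: 24.75
ee_pos: [0.578, -0.0169, 0.6001]
eef_rot: [0.075, 0.997, -0.005, -0.003]
ft_force: [-0.4, 0.4, -1.4]
width: 0.0436
grip_force: 20.0
```

move_arm(steps=[{"dx": -0.1, "dy": -2.3, "dz": 0, "spin": 0}, {"dx": -0.1, "dy": -2.3, "dz": 0, "spin": 0}, {"dx": -0.1, "dy": -2.3, "dz": 0, "spin": 0}, {"dx": -0.1, "dy": -2.3, "dz": 0, "spin": 0}, {"dx": -0.1, "dy": -2.3, "dz": 0, "spin": 0}, {"dx": -0.1, "dy": -2.3, "dz": 0, "spin": 0}, {"dx": -0.1, "dy": -2.2, "dz": 0, "spin": 0}, {"dx": -0.1, "dy": -2, "dz": 0, "spin": 0}, {"dx": -0.1, "dy": -1.6, "dz": 0, "spin": 0}, {"dx": -0.1, "dy": -1.2, "dz": 0, "spin": 0}, {"dx": -0.1, "dy": -0.7, "dz": 0, "spin": 0}, {"dx": -0.1, "dy": -0.4, "dz": 0, "spin": 0}])

```text
time: 25.95
ee_pos: [0.5581, -0.2337, 0.603]
eef_rot: [0.074, 0.997, -0.005, -0.003]
ft_force: [0.1, 0.1, -2.7]
width: 0.0438
grip_force: 20.0
```

move_arm(steps=[{"dx": 0, "dy": 0, "dz": 0, "spin": -0.03}, {"dx": 0, "dy": 0, "dz": 0, "spin": -0.05}, {"dx": 0, "dy": 0, "dz": 0, "spin": -0.06}, {"dx": 0, "dy": 0, "dz": 0, "spin": -0.05}, {"dx": 0, "dy": 0, "dz": 0, "spin": -0.03}, {"dx": 0, "dy": 0, "dz": 0, "spin": 0}, {"dx": 0, "dy": 0, "dz": 0, "spin": 0}, {"dx": 0, "dy": 0, "dz": 0, "spin": 0}])

```text
time: 26.75
ee_pos: [0.5581, -0.2331, 0.6031]
eef_rot: [-0.036, 0.999, -0.005, -0.003]
ft_force: [-0.8, -0.1, -2.0]
width: 0.0441
grip_force: 20.0
```

```bash
python3 - <<'E'
from h import *
np.set_printoptions(precision=4,suppress=True)
go([.5597,-.2333,.60],184.2)
for n in("top","scene"):
    c=imaging.camera(n)
    for b in blobs(c["img"],(0,140,30),(10,255,255),(200,90,420,320),12):
        ys,xs=np.nonzero(b[2]);print(n,b[0],b[1],xs.min()+200,xs.max()+200,ys.min()+90,ys.max()+90)
    print(n,"pred cups",[proj(c,[.5597+.066*np.cos(a),-.2333+.066*np.sin(a),.28]).round(1) for a in np.radians([-85.8,94.2])])
    for b in blobs(c["img"],(12,90,60),(28,255,255),(325,180,345,205) if n=="top" else (232,228,256,252)):print(n,"ball",b[0],b[1])
E
```

```text
t 26.75 pos [ 0.5581 -0.2331  0.6031] yaw -175.92 shift [-0.16 -0.02  0.31] spin -0.0021 w 0.0441 F [-0.8 -0.1 -2. ] g 20.0 q [ 0.89  0.38 -0.86  1.09  0.3   1.79  1.78]
top [409.3438 100.3625] 160 399 417 93 108
top [263.8182 138.6039] 154 251 275 129 150
top [312.5686 163.8105] 153 309 318 149 176
top pred cups [array([355.2, 158.2]), array([313.4, 160.8])]
scene [272.0769 211.4615] 13 270 274 210 213
scene [285.1538 218.    ] 52 280 290 214 222
scene [240.9571 251.1411] 163 230 252 241 260
scene [351.2591 265.8808] 193 338 364 254 278
scene pred cups [array([246. , 255.6]), array([279.3, 223.8])]
```

move_arm(steps=[{"dx": -0.15, "dy": 0, "dz": 0.7, "spin": 0}, {"dx": 0, "dy": 0, "dz": 1.4, "spin": 0}, {"dx": 0, "dy": 0, "dz": 2, "spin": 0}, {"dx": 0, "dy": 0, "dz": 2.3, "spin": 0}, {"dx": 0, "dy": 0, "dz": 2.5, "spin": 0}, {"dx": 0, "dy": 0, "dz": 2.5, "spin": 0}, {"dx": 0, "dy": 0, "dz": 2.5, "spin": 0}, {"dx": 0, "dy": 0, "dz": 2, "spin": 0}, {"dx": 0, "dy": 0, "dz": 1.5, "spin": 0}, {"dx": 0, "dy": 0, "dz": 1, "spin": 0}, {"dx": 0, "dy": 0, "dz": 0.6, "spin": 0}, {"dx": 0, "dy": 0, "dz": 0.3, "spin": 0}])

```text
time: 28.05
ee_pos: [0.5585, -0.2351, 0.4101]
eef_rot: [-0.036, 0.999, -0.005, -0.003]
ft_force: [0.2, -0.8, -2.2]
width: 0.0436
grip_force: 20.0
```

```bash
python3 - <<'E'
from h import *
np.set_printoptions(precision=4,suppress=True)
go([.5597,-.2333,.393],184.2)
for n in("top","scene"):
    c=imaging.camera(n)
    for b in blobs(c["img"],(0,140,30),(10,255,255),(200,90,420,320),12):
        ys,xs=np.nonzero(b[2]);print(n,b[0],b[1],xs.min()+200,xs.max()+200,ys.min()+90,ys.max()+90)
    for b in blobs(c["img"],(12,90,60),(28,255,255),(325,180,345,205) if n=="top" else (232,228,256,252)):print(n,"ball",b[0],b[1])
E
```

```text
t 28.05 pos [ 0.5585 -0.2351  0.4101] yaw -175.9 shift [-0.15  0.19  1.7 ] spin -0.0017 w 0.0436 F [ 0.2 -0.8 -2.2] g 20.0 q [ 0.97  0.41 -0.85  1.47  0.32  1.4   1.75]
top [409.1419 100.4516] 155 398 417 94 108
top [264.1905 138.381 ] 147 251 275 128 150
top [309.3592 180.0777] 103 306 314 167 190
scene [284.26 251.92] 50 280 288 247 257
scene [349.5   265.413] 184 337 363 255 277
scene [245.1721 282.082 ] 122 236 255 273 290
```

move_arm(steps=[{"dx": -0.1, "dy": 0.15, "dz": 0.4, "spin": 0}, {"dx": 0, "dy": 0, "dz": 0.4, "spin": 0}, {"dx": 0, "dy": 0, "dz": 0.3, "spin": 0}, {"dx": 0, "dy": 0, "dz": 0.2, "spin": 0}, {"dx": 0, "dy": 0, "dz": 0.2, "spin": 0}, {"dx": 0, "dy": 0, "dz": 0.1, "spin": 0}, {"dx": 0, "dy": 0, "dz": 0, "spin": 0}])

```text
time: 28.85
ee_pos: [0.5591, -0.2337, 0.394]
eef_rot: [-0.036, 0.999, -0.005, -0.003]
ft_force: [0.9, 0.2, -2.6]
width: 0.0436
grip_force: 20.0
```

move_arm(steps=[{"dx": 0, "dy": 0, "dz": 0.1, "spin": 0}, {"dx": 0, "dy": 0, "dz": 0.1, "spin": 0}, {"dx": 0, "dy": 0, "dz": 0, "spin": 0}])

```text
time: 29.15
ee_pos: [0.5592, -0.2336, 0.3931]
eef_rot: [-0.036, 0.999, -0.005, -0.003]
ft_force: [-2.7, 0.9, 5.7]
width: 0.0439
grip_force: 20.7
```

move_arm(steps=[{"dx": 0, "dy": 0, "dz": -0.03, "spin": 0}, {"dx": 0, "dy": 0, "dz": 0, "spin": 0}, {"dx": 0, "dy": 0, "dz": 0, "spin": 0}])

```text
time: 29.45
ee_pos: [0.5592, -0.2337, 0.3931]
eef_rot: [-0.036, 0.999, -0.005, -0.003]
ft_force: [-2.1, 0.4, 6.4]
width: 0.0437
grip_force: 20.8
```

move_arm(steps=[{"dx": 0, "dy": 0, "dz": 0, "spin": 0}, {"dx": 0, "dy": 0, "dz": 0, "spin": 0}, {"dx": 0, "dy": 0, "dz": 0, "spin": 0}, {"dx": 0, "dy": 0, "dz": 0, "spin": 0}, {"dx": 0, "dy": 0, "dz": 0, "spin": 0}], claw=5.6)

```text
time: 29.95
ee_pos: [0.5591, -0.2337, 0.3923]
eef_rot: [-0.036, 0.999, -0.005, -0.003]
ft_force: [0.4, -0.4, -0.3]
width: 0.0556
grip_force: 0.0
```

move_arm(steps=[{"dx": 0, "dy": 0, "dz": -0.5, "spin": 0}, {"dx": 0, "dy": 0, "dz": -1, "spin": 0}, {"dx": 0, "dy": 0, "dz": -2, "spin": 0}, {"dx": 0, "dy": 0, "dz": -3, "spin": 0}, {"dx": 0, "dy": 0, "dz": -3, "spin": 0}, {"dx": 0, "dy": 0, "dz": -3, "spin": 0}, {"dx": 0, "dy": 0, "dz": 0, "spin": 0}, {"dx": 0, "dy": 0, "dz": 0, "spin": 0}, {"dx": 0, "dy": 0, "dz": 0, "spin": 0}, {"dx": 0, "dy": 0, "dz": 0, "spin": 0}])

```text
time: 30.95
ee_pos: [0.5598, -0.2326, 0.5165]
eef_rot: [-0.036, 0.999, -0.005, -0.004]
ft_force: [0.3, -0.1, -0.4]
width: 0.0561
grip_force: 0.0
```

move_arm(steps=[{"dx": 0, "dy": 0, "dz": 0, "spin": 0}, {"dx": 0, "dy": 0, "dz": 0, "spin": 0}, {"dx": 0, "dy": 0, "dz": 0, "spin": 0}, {"dx": 0, "dy": 0, "dz": 0, "spin": 0}, {"dx": 0, "dy": 0, "dz": 0, "spin": 0}, {"dx": 0, "dy": 0, "dz": 0, "spin": 0}, {"dx": 0, "dy": 0, "dz": 0, "spin": 0}, {"dx": 0, "dy": 0, "dz": 0, "spin": 0}, {"dx": 0, "dy": 0, "dz": 0, "spin": 0}, {"dx": 0, "dy": 0, "dz": 0, "spin": 0}, {"dx": 0, "dy": 0, "dz": 0, "spin": 0}, {"dx": 0, "dy": 0, "dz": 0, "spin": 0}])

```text
time: 32.15
ee_pos: [0.5599, -0.2325, 0.5174]
eef_rot: [-0.036, 0.999, -0.005, -0.003]
ft_force: [-0.8, 0.3, -0.8]
width: 0.0555
grip_force: 0.0
```

```bash
cat >c.py <<'E'
from h import *
np.set_printoptions(precision=4,suppress=True)
go([.5597,-.2333,.393],184.2)
for n in("top","scene"):
    c=imaging.camera(n)
    for b in blobs(c["img"],(0,140,30),(10,255,255),(200,90,420,320),12):
        ys,xs=np.nonzero(b[2]);print(n,b[0],b[1],xs.min()+200,xs.max()+200,ys.min()+90,ys.max()+90)
    for b in blobs(c["img"],(12,90,60),(28,255,255),(325,180,345,205) if n=="top" else (232,228,256,252)):print(n,"ball",b[0],b[1])
    f=np.array([.9973,.0731]);l=np.array([-.0731,.9973]);m=np.array([.5597,-.2333])
    # predicted outer-shell centres, hanging with crown underside on the bar
    print(n,"pred outer",[proj(c,[*(m+k*.080*l),.076]).round(1) for k in(-1,1)], "pred shell top ends",[proj(c,[*(m+k*.078*l+e*.035*f),.12]).round(1) for k in(-1,1) for e in(-1,1)])
E
python3 c.py
```

```text
t 32.15 pos [ 0.5599 -0.2325  0.5174] yaw -175.89 shift [-0.06  0.03 12.44] spin -0.0016 w 0.0555 F [-0.8  0.3 -0.8] g 0.0 q [ 0.94  0.37 -0.86  1.28  0.29  1.61  1.77]
top [410.1081  99.7635] 148 400 419 94 108
top [400.8889 105.5556] 18 398 406 101 109
top [263.9351 138.6948] 154 252 275 128 150
top [308.2807 179.1754] 114 305 313 167 191
top pred outer [array([349.9, 175.1]), array([305.3, 178. ])] pred shell top ends [array([352.2, 181.5]), array([350.2, 162.2]), array([307.4, 184.4]), array([305.8, 165. ])]
scene [284.1136 254.2273] 44 278 288 250 258
scene [350.456  266.1399] 193 337 364 255 278
scene [246.025 284.15 ] 120 237 256 276 292
scene pred outer [array([247.1, 289.2]), array([282.4, 254. ])] pred shell top ends [array([238.2, 275.6]), array([255.2, 290.4]), array([273.6, 241.2]), array([290.5, 254.7])]
```

move_arm(steps=[{"dx": 0, "dy": 0, "dz": -2, "spin": 0}, {"dx": 0, "dy": 0, "dz": -2, "spin": 0}, {"dx": 0, "dy": 0, "dz": 0, "spin": 0}, {"dx": 0, "dy": 0, "dz": 0, "spin": 0}, {"dx": 0, "dy": 0, "dz": 0, "spin": 0}, {"dx": 0, "dy": 0, "dz": 0, "spin": 0}, {"dx": 0, "dy": 0, "dz": 0, "spin": 0}, {"dx": 0, "dy": 0, "dz": 0, "spin": 0}, {"dx": 0, "dy": 0, "dz": 0, "spin": 0}, {"dx": 0, "dy": 0, "dz": 0, "spin": 0}, {"dx": 0, "dy": 0, "dz": 0, "spin": 0}, {"dx": 0, "dy": 0, "dz": 0, "spin": 0}])

```text
time: 33.45
ee_pos: [0.5602, -0.2321, 0.5574]
eef_rot: [-0.036, 0.999, -0.005, -0.003]
ft_force: [-0.4, -0.2, 0.5]
width: 0.056
grip_force: 0.0
```

move_arm(steps=[{"dx": 0, "dy": 0, "dz": 0, "spin": 0}, {"dx": 0, "dy": 0, "dz": 0, "spin": 0}, {"dx": 0, "dy": 0, "dz": 0, "spin": 0}, {"dx": 0, "dy": 0, "dz": 0, "spin": 0}, {"dx": 0, "dy": 0, "dz": 0, "spin": 0}, {"dx": 0, "dy": 0, "dz": 0, "spin": 0}, {"dx": 0, "dy": 0, "dz": 0, "spin": 0}, {"dx": 0, "dy": 0, "dz": 0, "spin": 0}, {"dx": 0, "dy": 0, "dz": 0, "spin": 0}, {"dx": 0, "dy": 0, "dz": 0, "spin": 0}, {"dx": 0, "dy": 0, "dz": 0, "spin": 0}, {"dx": 0, "dy": 0, "dz": 0, "spin": 0}])

```text
time: 34.65
ee_pos: [0.5602, -0.2321, 0.5574]
eef_rot: [-0.036, 0.999, -0.005, -0.003]
ft_force: [-0.6, -0.5, 0.5]
width: 0.0559
grip_force: 0.0
```

```bash
python3 c.py | grep -v pred; python3 c.py | grep -E "scene \[2"
```

```text
t 34.65 pos [ 0.5602 -0.2321  0.5574] yaw -175.9 shift [-0.06  0.04 16.44] spin -0.0017 w 0.0559 F [-0.6 -0.5  0.5] g 0.0 q [ 0.92  0.37 -0.86  1.2   0.29  1.69  1.78]
top [404.3571  92.4286] 14 402 408 90 95
top [409.0488 100.8415] 164 398 417 94 108
top [263.6164 138.9182] 159 251 275 129 150
top [308.7105 179.5526] 114 305 313 168 191
scene [284.4872 254.1282] 39 280 288 250 257
scene [350.3861 264.9802] 202 337 364 254 278
scene [246.1083 284.325 ] 120 237 256 275 292
scene ball [241.8333 238.125 ] 24
scene [284.7273 254.5455] 44 280 288 250 259
scene [246.0917 284.2917] 120 237 256 275 292
```

Hanging still, square and centred; handing in.

```bash
python3 -c "
from bench import job
print(job.close_job())"
```

```text
the job is handed in; nothing more can be done
None
```

The ear defenders were stood on their cups and let go, then taken again by the crown and hung over the middle of the rail, square across the bar and still when I handed the job in at about 35 s; the grader has not returned a verdict.

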